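# Change over the feed and reset the metering valve

### The arm

A 6-joint arm with a two-finger parallel gripper is mounted at the origin on a cart in front of the work surface, level with it; the furniture and walls round the work are solid. World frame = base frame: x ahead of the robot, y to its left, z up, the work surface at z = 0. Lengths are in m, angles in rad, forces in N, time in s.
With the tool pointing down it reaches from about 0.325 to 0.75 m from the base axis. Payload 7.6 kg.
Tool frame: the origin (TCP) lies on the centre line of the jaws, within the pads' length; the fingertips stand 8 mm ahead of it and the grasp point (between the pads) lies 11 mm behind it; z points along the fingers, y is the line along which they close (so a half turn about z gives the same grasp; the last joint's range is limited). The gripper opens to 85 mm and grips with 20 to 120 N. Pads are 22 mm wide; open, the fingers measure 114 mm over their backs; the gripper's body (76 mm by 85 mm) begins 54 mm behind the grasp point. The pads swing forward as they close: fully open they stand 13 mm farther back than shut.
Start: joints at [-1.312, 0.052, 1.401, -0, 1.689, -0.07], TCP at [0.17, -0.497, 0.239] pointing down, gripper open.
Joint ranges: [-2.9, 2.9], [-0.91, 2.17], [0.12, 2.37], [-1.06, 4.2], [0.26, 2.73], [-2.93, 2.93]. Speed limits (rad/s): [2.57, 2.57, 3.01, 3.14, 3.14, 3.14].

### API

Orientations are given as a rotation vector (axis times angle).
In Python, from station import status, imaging, order gives the robot as it stands. The module is installed in compiled form; this text tells all that it offers.
- The arm moves only by the shell command python3 -m jog 'ROWS'. ROWS is JSON, a list of rows, each a list of 7 numbers: the shift along the world's x, y, z in cm, then the turn, a rotation vector about the world's x, y, z in rad, then the finger opening in cm, from 0 to 8.54. In form: [[tx, ty, tz, ax, ay, az, jaw], ...]. A call has exactly 10 rows; each row shifts and turns the commanded pose from where the row before left it; what a row does not reach is not made up. A row lasts 1/8 s, in which the tool goes at most 62.5 mm and 10.7 degrees, less where a joint would pass 70% of its speed; a pose out of reach is approached as far as the arm can. A call with a gripper value outside its range is refused whole. The fingers move at their own pace and stop on an object; the grip force is fixed at half the most. Time passes only in rows, so rows that do not move let the fingers close, or fill a call up. It gives the time, the measured TCP pose, the force, the opening and the grip force at its end, in the units of the state.
- status.get_state(): the state, without advancing time (a new reading comes with each control period).
- imaging.read_camera(name): name is "scene" or "top"; returns the picture (420x560x3 uint8, red, green, blue); there is no depth.
- imaging.camera_model(name): a dict with "vfov" (degrees; the focal length in pixels is half the picture's height over the tangent of half this angle, whatever the lens; pixels are square), "cx", "cy" (the principal point, pixels), "R" (3x3) and "t" (3): a world point X has camera coordinates R X + t. Camera axes: x right, y down, z forward; pixel columns grow to the right and rows downward; lengths in m; the calibration is good to about 2 mm. A picture is of the moment at which its call begins. camera_model takes no time and is no camera call.
- order.finish_job(): hands the job in; it is judged then, once.
The state is a dict: "time_s": time; "joints": joint angles; "dq": joint speeds; "joint_torque": joint torques, N m; "tcp_pos": TCP position; "eef_rot": TCP orientation; "wrist_force": force on the tool from outside, world axes, zero at the start; "ft_torque": the same for the moment, N m; "opening": finger opening in m; "finger_force": force on a finger pad.
Only numpy, scipy, OpenCV 4.12 (cv2) and the standard library are available. Lean on these libraries where they do the work, as an engineer would, in place of code of your own. Each camera call takes 0.05 s, during which the arm holds its last target. There are 200 camera calls.

### The job

Change over the feed: before touching the handwheel, push the selector lever from the right to upright (centre off) and let it rest there for at least a second. With the feed off, wind the four-armed handwheel clockwise until it is shut, lean on it firmly against its stop for a moment (about 10 N, never over 40 N), then open it half a turn from the stop. Only then push the selector fully over to the left, let go, and leave the things standing around undisturbed.

Things in the scene. Friction and masses are not known exactly. Their poses are not given: they have to be found in the camera images.
- valve: metering valve, fixed: grey base plate 90 (x) by 260 (y) by 24 mm, round steel valve body. Origin: underside centre on the bench, on the wheel's axis; z up, x away from the robot, turned up to 17 degrees. A dark bridge bar 12 mm wide crosses over the wheel along the valve's y, z 106 to 118 mm, on posts at y +/-115 mm: it bars the way, so work the wheel from the front half (x < 0) or rear.
- wheel_arms: handwheel: hub 44 mm across, 24 mm high; four steel arms 14 mm thick at 90 degrees. Three end in black balls 22 mm across, centred 90 mm from the axis, one in a black cylindrical grip 20 mm across, 28 to 101 mm out. Origin: on the upright axis at arm mid-height, 90 mm over the bench; z up, -x along the arm with the cylindrical grip. Free under the arms down to the base plate.
- long_grip (a point): point in the cylindrical grip, 75 mm from the wheel's axis, at the arm's mid-height (90 mm over the bench)
- handwheel (a joint): handwheel angle, rad: 0 = touching the shut stop (cylindrical grip towards the valve's -x); grows anticlockwise from above (opening) to 4.4. Starts at 1.4 to 2.2. About 2.5 N at 65 mm radius turns it (0.16 N m); it stays where left. The stop is hard, it does not give: at the stop the force on a stiff arm climbs within a millimetre or two, so feel for it.
- selector_box: feed selector, fixed: grey box 80 (x) by 116 (y) by 50 mm high, top plate to 53 mm, two pipe stubs at its rear. Origin: underside centre on the bench; z up, x away from the robot, turned up to 23 degrees. A lever in its top swings along the box's y; of three steel ticks on top the wide middle one marks off.
- selector (a joint): selector lever angle, rad: 0 = upright, centre off; negative leans to the box's -y (robot's right), positive to +y (left); stops at -0.6 and +0.6. Starts leaning right, -0.6 to -0.4. Friction holds it where it is left; about 1.6 N at the knob moves it.
- selector_knob (a point): centre of the black ball knob (28 mm across) on the lever; the lever is a 10 mm steel rod, the knob is 95 mm from the pivot, and the pivot is 50 mm over the bench above the box's centre
- buffer_bottle_2_mid (a point): bystander, loose, to be left alone: small clear bottle with a red cap, 50 mm across, 117 mm high; this point is on its middle axis, 58 mm over the bench
- beaker_mid (a point): bystander, loose, to be left alone: clear beaker, 55 mm across, 70 mm high; this point is on its middle axis, 35 mm over the bench
- tube50_0_mid (a point): bystander, loose, to be left alone: capped tube standing upright, 34 mm across, 115 mm high; this point is on its middle axis, 57 mm over the bench
- microtube_rack_mid (a point): bystander, loose, to be left alone: orange rack with small tubes, 120x50x34 mm; this point is on its middle axis, 14 mm over the bench

How it is judged:
On the way, in this order (a step that is already met when the one before it is completed fails the run):
1. the selector rests at centre off for a second, the handwheel not yet turned (value of joint selector between -0.15 and 0.15 rad and distance of long_grip from where it was at the start of the episode below 0.02 m), for 1 s.
2. the handwheel is pressed against its shut stop with more than 5 N, the selector at off (value of joint selector between -0.15 and 0.15 rad and value of joint handwheel below 0.03 rad and contact force between wheel_arms and anything else above 5 N), for 0.2 s.
3. the handwheel stands half a turn open and still, the selector at off (value of joint selector between -0.15 and 0.15 rad and value of joint handwheel between 2.92 and 3.36 rad and velocity of joint handwheel between -0.05 and 0.05 rad/s), for 0.3 s.
At the end, for the whole second after the job is handed in: the handwheel stands still half a turn open (3.14 rad, within 0.22) and the selector lever is at rest over to the left (beyond 0.45 of 0.6 rad) (value of joint handwheel between 2.92 and 3.36 rad and value of joint selector above 0.45 rad and velocity of joint handwheel between -0.05 and 0.05 rad/s and velocity of joint selector between -0.05 and 0.05 rad/s); the robot touches nothing.
It fails at once if the handwheel is turned while the selector is still on the old feed (value of joint selector below -0.2 rad and distance of long_grip from where it was at the start of the episode above 0.02 m).
It fails at once if the selector goes to the new feed before the handwheel is set to half a turn open (value of joint selector above 0.25 rad and not (value of joint handwheel between 2.92 and 3.36 rad)).
It fails at once if the handwheel is pushed with more than 40 N (contact force between wheel_arms and anything else above 40 N).
It fails at once if one of the four loose bystanders is moved more than 30 mm (distance of any of buffer_bottle_2_mid, beaker_mid, tube50_0_mid, microtube_rack_mid from where it was at the start of the episode above 0.03 m).
It also fails if it takes over 72 s, if anything falls off the work surface, if the arm or the gripper's body presses on something with over 40 N, if the wrist force passes 120 N, or if a joint passes its speed limit or range.

## Working session

There is one attempt and no reset: what is moved stays moved. The work goes in short steps, Python scripts to look and compute and a shell command to move; the robot and the scene stay as the last step left them, time stands still between calls to the robot, and variables do not carry over. Pictures are saved under pics/ and viewed, at most 10 in all, crops included, and the job is handed in when it is done.

```bash
mkdir -p pics
python3 - <<'E'
from station import status, imaging
import cv2,json
s=status.get_state()
print(s)
for n in("scene","top"):
    im=imaging.read_camera(n); cv2.imwrite(f"pics/{n}0.png",cv2.cvtColor(im,cv2.COLOR_RGB2BGR))
    print(n,imaging.camera_model(n))
E
```

```text
{'time_s': 0.0, 'joints': array([-1.31229108e+00,  5.28793102e-02,  1.40171145e+00,  6.75517843e-06,
        1.68861897e+00, -7.03252839e-02]), 'dq': array([ 7.81216821e-04, -1.97938599e-04,  8.83621012e-05,  2.00948493e-03,
        4.17650142e-04, -4.63028923e-05]), 'joint_torque': array([ 5.95381644e-04, -3.81665826e+01, -3.60187948e+01, -1.90644352e-05,
        6.10531060e-03,  8.30561049e-06]), 'tcp_pos': array([ 0.16947894, -0.49658883,  0.23845686]), 'eef_rot': array([-3.09763681e+00, -5.13939398e-01,  2.28036825e-04]), 'wrist_force': array([0.26497944, 0.08800322, 0.53894674]), 'ft_torque': array([0.05875259, 0.00207086, 0.00101195]), 'finger_force': 0.0, 'opening': 0.0855086990010367}
scene {'vfov': 43.63585212748382, 'cx': 272.1518917528612, 'cy': 210.6645372525993, 'R': array([[-0.7601022 , -0.64966992, -0.0131775 ],
       [-0.37128924,  0.45086589, -0.81170453],
       [ 0.5332813 , -0.61208574, -0.58391961]]), 't': array([0.55561807, 0.14890314, 1.12817652])}
top {'vfov': 49.02774801894098, 'cx': 272.209298532348, 'cy': 210.97889458303874, 'R': array([[-0.02767548, -0.99961059,  0.00356768],
       [-0.99100965,  0.02696964, -0.13104395],
       [ 0.1308967 , -0.00716231, -0.99137014]]), 't': array([0.28062857, 0.48003589, 1.00589851])}
```

View pics/scene0.png

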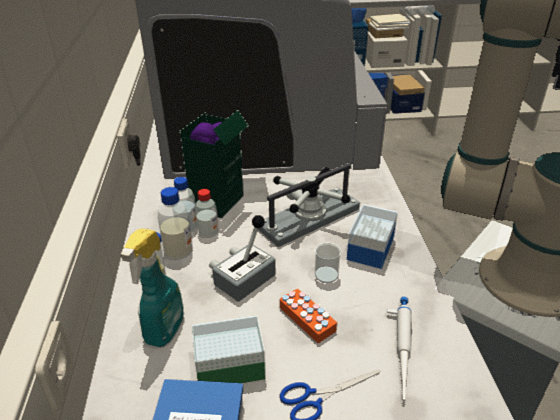

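View pics/top0.png

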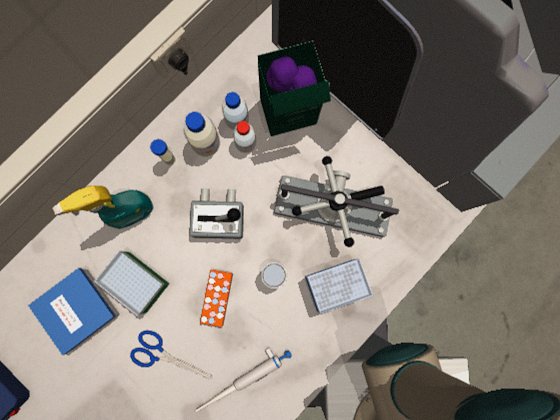

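The top view shows the selector box at about (216,219) with its knob at (234,214). The wheel hub is at (340,200) and the long grip points right, around (368,191). Balls are at (327,160), (297,211) and (348,242), and the bridge runs from (280,190) to (398,211). The scene view has the knob at (258,221).

```bash
cat > h.py <<'E'
import numpy as np, cv2
from station import status, imaging
def ray(n,uv):
    m=imaging.camera_model(n); f=210/np.tan(np.radians(m["vfov"]/2)); R=np.array(m["R"]);t=np.array(m["t"])
    d=R.T@np.array([(uv[0]-m["cx"])/f,(uv[1]-m["cy"])/f,1]); return -R.T@t,d
def plane(n,uv,z):
    o,d=ray(n,uv); return o+d*(z-o[2])/d[2]
def tri(a,b):
    (o1,d1),(o2,d2)=ray("top",a),ray("scene",b)
    k=np.linalg.lstsq(np.c_[d1,-d2],o2-o1,rcond=None)[0]
    p,q=o1+k[0]*d1,o2+k[1]*d2
    return (p+q)/2,np.linalg.norm(p-q)
def dark(im,x0,y0,x1,y1,th=45,op=3):
    g=im[y0:y1,x0:x1].max(2); m=(g<th).astype(np.uint8)
    if op: m=cv2.morphologyEx(m,cv2.MORPH_OPEN,cv2.getStructuringElement(cv2.MORPH_ELLIPSE,(op,op)))
    n,l,s,c=cv2.connectedComponentsWithStats(m)
    return [(np.round(c[i]+[x0,y0],1).tolist(),s[i].tolist()) for i in range(1,n) if s[i][4]>15],m
E
python3 - <<'E'
from h import *
t=imaging.read_camera("top"); s=imaging.read_camera("scene")
a=cv2.resize(t[148:258,180:410],None,fx=3.4,fy=3.4,interpolation=cv2.INTER_CUBIC)
b=cv2.resize(s[160:300,205:365],None,fx=1.5,fy=1.5)
b=np.pad(b,((0,0),(0,a.shape[1]-b.shape[1]),(0,0)))
cv2.imwrite("pics/z1.png",cv2.cvtColor(np.vstack([a,b]),cv2.COLOR_RGB2BGR))
for th in(30,45): print(th,dark(t,185,148,410,258,th,5)[0])
print("scene",dark(s,205,160,365,300,40,5)[0])
for n,uv,z in [("hub",(340,200),.102),("b1",(327,160),.09),("b2",(297,211),.09),("b3",(348,242),.09),("br1",(280,190),.118),("br2",(398,211),.118),("beaker",(273,275),.07),("box",(216,219),.05)]: print(n,plane("top",uv,z).round(4))
print(tri((234,214),(258,221)))
E
```

```text
30 [([378.5, 191.3], [189, 39, 9, 9, 47]), ([284.0, 193.0], [97, 43, 5, 5, 17]), ([296.0, 210.5], [109, 58, 5, 10, 34]), ([233.6, 215.2], [43, 61, 12, 13, 104]), ([385.1, 214.6], [197, 64, 7, 6, 28]), ([201.0, 218.0], [13, 68, 7, 5, 27]), ([208.0, 218.0], [21, 68, 5, 5, 17]), ([348.0, 244.0], [161, 94, 5, 5, 17])]
45 [([326.3, 160.2], [138, 9, 8, 8, 47]), ([367.2, 193.3], [166, 39, 33, 13, 252]), ([284.0, 192.5], [97, 42, 5, 6, 22]), ([335.6, 205.4], [144, 52, 16, 11, 101]), ([296.1, 210.6], [107, 58, 9, 10, 65]), ([233.1, 214.8], [42, 61, 13, 13, 131]), ([386.0, 214.5], [197, 64, 9, 6, 38]), ([206.0, 218.0], [13, 68, 17, 5, 77]), ([348.6, 242.0], [160, 90, 8, 9, 56])]
scene [([229.5, 179.8], [0, 0, 78, 58, 1927]), ([289.0, 162.2], [81, 0, 7, 6, 38]), ([276.0, 179.5], [69, 17, 5, 6, 22]), ([311.1, 187.5], [96, 20, 19, 17, 176]), ([345.3, 198.4], [137, 34, 8, 9, 53]), ([293.6, 208.4], [85, 45, 8, 8, 50]), ([258.0, 221.5], [48, 56, 11, 12, 104])]
hub [0.4976 0.1246 0.102 ]
b1 [0.5873 0.1467 0.09  ]
b2 [0.4783 0.2152 0.09  ]
b3 [0.4096 0.1101 0.09  ]
br1 [0.5195 0.2506 0.118 ]
br2 [0.469  0.0085 0.118 ]
beaker [0.345  0.2698 0.07  ]
box [0.4706 0.3918 0.05  ]
(array([0.47054759, 0.34604643, 0.13384483]), np.float64(0.0015314870503989992))
```

View pics/z1.png

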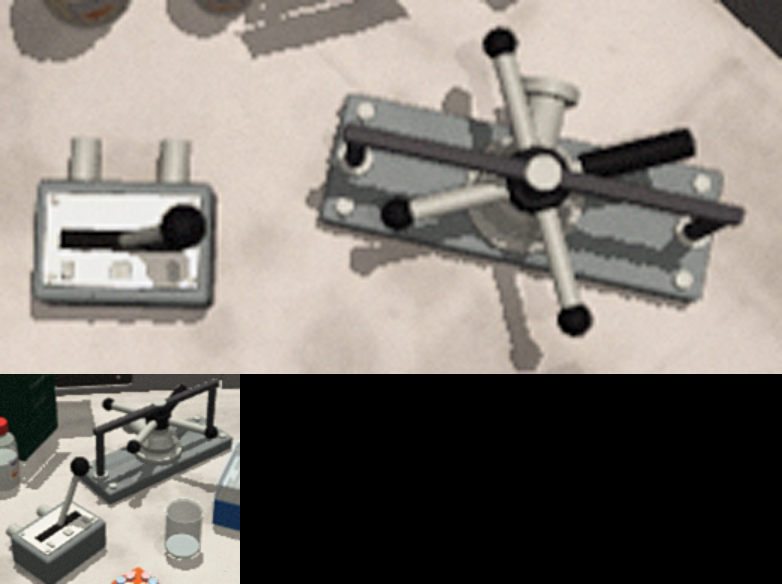

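The crop shows the hub at about (340,200). The grip points right and slightly back, just behind the bridge. One ball is front-right at (348.6,242), and the lever leans right with its knob at (233.5,215).

Measurements agree with the given sizes:
- **Wheel:** the axis is near (0.498, 0.129). Opposite balls are 182 mm apart, where 180 is expected. The valve is turned about −0.206 rad, which puts the handwheel at about 2.0 rad.
- **Selector:** the knob is at (0.4705, 0.346, 0.134), so the lever is at about −0.48 rad. The box yaw is near 0.

```bash
python3 -m jog '[[4,4.5,0,0,0,0.17,0],[4,4.5,0,0,0,0.17,0],[4,4.5,0,0,0,0.17,0],[4,4.5,0,0,0,0.17,0],[1.5,6,0,0,0,0.17,0],[1.5,6,0,0,0,0.17,0],[1.5,6,0,0,0,0.17,0],[1.5,6,0,0,0,0.05,0],[1.5,6,0,0,0,0,0],[1.5,6,0,0,0,0,0]]'
```

```text
time_s: 1.45
tcp_pos: [0.4196, 0.0452, 0.2395]
eef_rot: [2.223, 2.219, 0.001]
wrist_force: [1.1, 0.2, -0.2]
opening: -0.0002
finger_force: 0.0
```

```bash
python3 -m jog '[[1.3,6,0,0,0,0,0],[1.3,6,0,0,0,0,0],[1.25,6,0,0,0,0,0],[1.25,6,0,0,0,0,0],[0,0,-4,0,0,0,0],[0,0,-4,0,0,0,0],[0,0,-3.6,0,0,0,0],[0,0.8,0,0,0,0,0],[0,0.8,0,0,0,0,0],[0,0.6,0,0,0,0,0]]'
```

```text
time_s: 2.7
tcp_pos: [0.4714, 0.3063, 0.1256]
eef_rot: [2.222, 2.219, 0.006]
wrist_force: [0.3, -0.8, -0.5]
opening: 0.0001
finger_force: 0.0
```

```bash
python3 -m jog '[[0,0.6,0,0,0,0,0],[0,0.6,0,0,0,0,0],[0,0.6,0,0,0,0,0],[0,0.6,0,0,0,0,0],[0,0.6,0,0,0,0,0],[0,0.6,0,0,0,0,0],[0,0.6,0,0,0,0,0],[0,0.5,0,0,0,0,0],[0,0.4,0,0,0,0,0],[0,0,0,0,0,0,0]]'
python3 - <<'E'
from h import *
t=imaging.read_camera("top"); s=imaging.read_camera("scene")
a=np.vstack([cv2.resize(i,None,fx=2.6,fy=2.6) for i in(t[170:270,170:400],s[170:270,170:400])])
cv2.imwrite("pics/p2.png",cv2.cvtColor(a,cv2.COLOR_RGB2BGR))
E
```

```text
time_s: 3.95
tcp_pos: [0.4703, 0.3566, 0.1231]
eef_rot: [-2.223, -2.219, -0.0]
wrist_force: [0.1, -0.0, -0.4]
opening: -0.0004
finger_force: 0.0
```

View pics/p2.png

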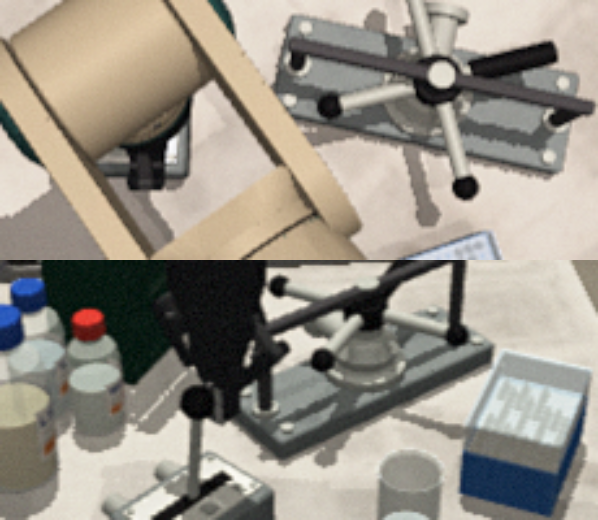

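The arm hides the knob from above. In the scene view the lever is nearly upright, with the knob at about (246.2,224.6). I'll cast that ray onto the lever's swing plane.

Run:
```python
from h import *
s=imaging.read_camera("scene")
print(dark(s,236,212,256,236,40,5)[0])
for uv in[(246.2,224.6),(258,221.5)]:
    o,d=ray("scene",uv); p=o+d*(.4705-o[0])/d[0]; print(p.round(4), np.arctan2(p[1]-.390,p[2]-.05))
```

```text
[([251.7, 214.6], [11, 0, 9, 8, 52]), ([245.7, 224.4], [4, 7, 12, 13, 127])]
[0.4705 0.3825 0.146 ] -0.07804353624809397
[0.4705 0.3473 0.1334] -0.4735596242465384
```

```bash
python3 -m jog '[[0,0.3,0,0,0,0,0],[0,0.3,0,0,0,0,0],[0,0,0,0,0,0,0],[0,0,0,0,0,0,0],[0,-1,0,0,0,0,0],[0,-1,0,0,0,0,0],[0,-1,5,0,0,0,0],[0,0,5,0,0,0,0],[-0.4,-6,0,0,0,0,0],[-0.4,-6,0,0,0,0,0]]'
python3 - <<'E'
from h import *
s=imaging.read_camera("scene")
r=dark(s,230,210,260,240,40,5)[0]; print(r)
for c,_ in r:
    o,d=ray("scene",c); p=o+d*(.4705-o[0])/d[0]; print(p.round(4), np.arctan2(p[1]-.390,p[2]-.05))
E
```

```text
time_s: 5.35
tcp_pos: [0.4623, 0.2104, 0.2239]
eef_rot: [2.222, 2.22, 0.002]
wrist_force: [1.1, -0.5, 0.0]
opening: 0.0001
finger_force: 0.0
[([243.5, 225.7], [8, 10, 12, 13, 120])]
[0.4705 0.3904 0.1478] 0.0036374595738899005
```

The lever stands at about 0.0 rad. Next I go to the right of the front ball arm.

```bash
python3 -m jog '[[-0.6,-5,0,0,0,0.1,0],[-0.6,-5,0,0,0,0.1,0],[-0.5,-2.1,0,0,0,0,0],[0,0,0,0,0,0,0],[0,0,-4,0,0,0,0],[0,0,-4,0,0,0,0],[0,0,-3.2,0,0,0,0],[0,0,-3.2,0,0,0,0],[0,0,0,0,0,0,0],[0,0,0,0,0,0,0]]'
python3 - <<'E'
from h import *
# finger centre leading to arm angle phi: arm centreline offset 18 mm ahead (clockwise), radius 57 along arm
ax=np.array([.498,.129])
p=lambda f: ax+.057*np.array([-np.cos(f),-np.sin(f)])-.018*np.array([-np.sin(f),np.cos(f)])
F=np.radians([12,2,-8,-18,-28,-38,-48,-58,-68]); P=[p(f) for f in F]
print(P[0].round(4)); print((np.diff(P,axis=0)*100).round(2))
t=imaging.read_camera("top")
cv2.imwrite("pics/p3.png",cv2.cvtColor(cv2.resize(t[130:280,250:450],None,fx=3,fy=3),cv2.COLOR_RGB2BGR))
E
```

```text
time_s: 6.65
tcp_pos: [0.4463, 0.0916, 0.0807]
eef_rot: [1.99, 2.43, 0.002]
wrist_force: [-0.9, 0.1, -0.3]
opening: -0.0001
finger_force: 0.0
[0.446  0.0995]
[[-0.43  0.95]
 [-0.26  1.01]
 [-0.08  1.04]
 [ 0.1   1.04]
 [ 0.28  1.  ]
 [ 0.45  0.94]
 [ 0.6   0.85]
 [ 0.74  0.73]]
```

View pics/p3.png

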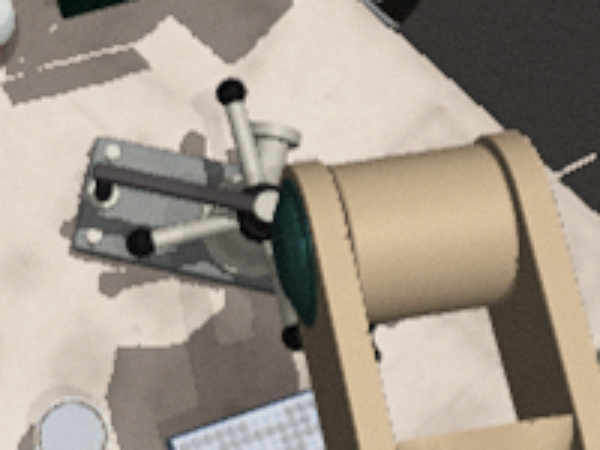

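```bash
python3 -m jog '[[0,0.4,0,0,0,0,0],[0,0.4,0,0,0,0,0],[-0.36,0.75,0,0,0,-0.14,0],[-0.25,0.79,0,0,0,-0.14,0],[-0.13,0.82,0,0,0,-0.14,0],[-0.02,0.83,0,0,0,-0.14,0],[0.1,0.83,0,0,0,-0.14,0],[0.21,0.8,0,0,0,-0.14,0],[0.32,0.77,0,0,0,-0.14,0],[0.43,0.71,0,0,0,-0.14,0]]'
python3 - <<'E'
from h import *
t=imaging.read_camera("top"); s=imaging.read_camera("scene")
a=np.hstack([cv2.resize(i,None,fx=2,fy=2) for i in(t[130:280,250:450],s[140:290,200:400])])
cv2.imwrite("pics/p4.png",cv2.cvtColor(a,cv2.COLOR_RGB2BGR))
E
```

```text
time_s: 7.95
tcp_pos: [0.4485, 0.1623, 0.0798]
eef_rot: [2.979, 0.994, -0.001]
wrist_force: [-1.5, -2.6, 1.3]
opening: 0.0002
finger_force: 1.5
```

View pics/p4.png

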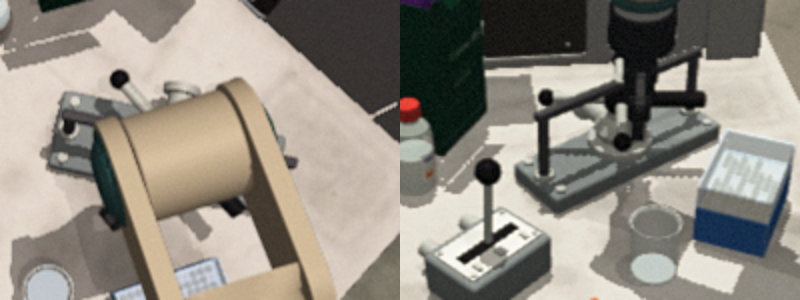

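The ball that was at the left is now upper-left at (309.5,169). That means the wheel has turned about 64° clockwise, leaving the handwheel at about 0.89 rad. The lever is upright and the beaker has not moved.

```bash
python3 -m jog '[[0.52,0.65,0,0,0,-0.14,0],[0.59,0.59,0,0,0,-0.14,0],[0.68,0.5,0,0,0,-0.14,0],[-0.6,-0.3,0,0,0,0,0],[0,0,4,0,0,0.17,0],[0,0,4,0,0,0.17,0],[-0.6,-3,0,0,0,0.18,0],[-0.6,-3,0,0,0,0.18,0],[-0.4,-2,0,0,0,0.18,0],[0,-1.2,0,0,0,0.18,0]]'
python3 - <<'E'
from h import *
t=imaging.read_camera("top"); s=imaging.read_camera("scene")
print(dark(t,285,140,370,260,45,5)[0]); print(dark(s,250,165,365,230,40,5)[0])
a=np.hstack([cv2.resize(i,None,fx=2,fy=2) for i in(t[130:280,250:450],s[140:290,200:400])])
cv2.imwrite("pics/p5.png",cv2.cvtColor(a,cv2.COLOR_RGB2BGR))
E
```

```text
time_s: 9.3
tcp_pos: [0.4437, 0.0834, 0.1594]
eef_rot: [2.501, 1.9, 0.001]
wrist_force: [-0.4, -0.1, -0.1]
opening: -0.0
finger_force: 0.0
[([324.3, 160.5], [36, 17, 8, 8, 48]), ([360.3, 183.2], [73, 40, 6, 7, 31]), ([360.9, 214.3], [69, 50, 16, 46, 317]), ([335.9, 205.6], [45, 60, 15, 11, 98]), ([296.8, 213.0], [8, 68, 9, 10, 71]), ([346.5, 228.7], [53, 73, 17, 33, 278])]
[([255.7, 165.9], [0, 0, 13, 3, 37]), ([310.4, 188.0], [51, 17, 17, 15, 161]), ([335.7, 195.0], [71, 24, 30, 13, 216]), ([295.4, 208.8], [42, 40, 8, 9, 53])]
```

View pics/p5.png

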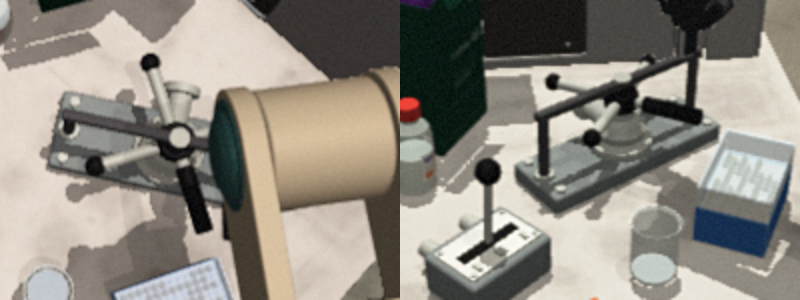

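Now the rear ball is at (324.3,160.5), so the grip is about 26° from shut. The finger hovers to its right.

```bash
python3 -m jog '[[0,0,-2.5,0,0,0.17,0],[0,0,-2.7,0,0,0.17,0],[0,0,-2.7,0,0,0.17,0],[0,0,0,0,0,0,0],[-0.1,0.5,0,0,0,0,0],[-0.13,0.47,0,0,0,0,0],[-0.45,0.83,0,0,0,-0.14,0],[-0.33,0.88,0,0,0,-0.14,0],[-0.16,0.6,0,0,0,-0.1,0],[0,0,0,0,0,0,0]]'
python3 - <<'E'
from h import *
t=imaging.read_camera("top")
r=dark(t,285,140,370,260,45,5)[0]; print(r)
for c,_ in r:
    p=plane("top",c,.09)[:2]-[.498,.129]; print(c,np.hypot(*p).round(3),np.degrees(np.arctan2(-p[1],-p[0])).round(1))
E
```

```text
time_s: 10.65
tcp_pos: [0.4331, 0.1179, 0.0813]
eef_rot: [2.382, 2.047, 0.003]
wrist_force: [0.1, -0.5, -0.1]
opening: -0.0002
finger_force: 0.0
[([342.6, 159.1], [54, 16, 8, 7, 46]), ([295.4, 195.4], [7, 52, 8, 8, 50]), ([328.0, 206.0], [41, 64, 5, 5, 17]), ([326.0, 214.5], [39, 72, 5, 6, 22]), ([332.9, 240.3], [43, 90, 12, 19, 161])]
[342.6, 159.1] 0.092 169.9
[295.4, 195.4] 0.089 -99.0
[328.0, 206.0] 0.023 -61.5
[326.0, 214.5] 0.038 -40.8
[332.9, 240.3] 0.085 -8.6
```

```bash
python3 -m jog '[[0,0.04,0,0,0,0,0],[0.01,0.04,0,0,0,0,0],[0.01,0.04,0,0,0,0,0],[0.01,0.04,0,0,0,0,0],[0,0.04,0,0,0,0,0],[0,0,0,0,0,0,0],[0,0,0,0,0,0,0],[0,0,0,0,0,0,0],[0,0,0,0,0,0,0],[0,0,0,0,0,0,0]]'
```

```text
time_s: 11.95
tcp_pos: [0.433, 0.1193, 0.0803]
eef_rot: [-2.384, -2.046, 0.0]
wrist_force: [-1.8, -1.7, 0.9]
opening: 0.0001
finger_force: 1.5
```

```bash
python3 -m jog '[[0,0.04,0,0,0,0,0],[0.01,0.04,0,0,0,0,0],[0,0.04,0,0,0,0,0],[0,0.03,0,0,0,0,0],[0,0,0,0,0,0,0],[0,0,0,0,0,0,0],[0,0,0,0,0,0,0],[0,0,0,0,0,0,0],[0,0,0,0,0,0,0],[0,0,0,0,0,0,0]]'
```

```text
time_s: 13.2
tcp_pos: [0.4331, 0.1208, 0.0803]
eef_rot: [-2.384, -2.046, 0.0]
wrist_force: [-2.3, -2.3, 0.6]
opening: -0.0002
finger_force: 1.2
```

```bash
python3 -m jog '[[0,0.04,0,0,0,0,0],[0.01,0.04,0,0,0,0,0],[0,0.04,0,0,0,0,0],[0,0.03,0,0,0,0,0],[0,0,0,0,0,0,0],[0,0,0,0,0,0,0],[0,0,0,0,0,0,0],[0,0,0,0,0,0,0],[0,0,0,0,0,0,0],[0,0,0,0,0,0,0]]'
```

```text
time_s: 14.45
tcp_pos: [0.4333, 0.1223, 0.0803]
eef_rot: [2.384, 2.046, 0.0]
wrist_force: [-2.9, -1.7, 0.1]
opening: 0.0001
finger_force: 1.3
```

```bash
python3 -m jog '[[0,0.05,0,0,0,0,0],[0.01,0.05,0,0,0,0,0],[0.01,0.05,0,0,0,0,0],[0,0.05,0,0,0,0,0],[0,0,0,0,0,0,0],[0,0,0,0,0,0,0],[0,0,0,0,0,0,0],[0,0,0,0,0,0,0],[0,0,0,0,0,0,0],[0,0,0,0,0,0,0]]';  python3 - <<'E'
from h import *
t=imaging.read_camera("top")
r=dark(t,285,140,370,260,45,5)[0]
for c,_ in r:
    p=plane("top",c,.09)[:2]-[.498,.129]; print(c,np.hypot(*p).round(3),np.degrees(np.arctan2(-p[1],-p[0])).round(1))
E
```

```text
time_s: 15.7
tcp_pos: [0.4332, 0.1229, 0.0803]
eef_rot: [2.383, 2.044, -0.004]
wrist_force: [-5.6, -10.7, 2.7]
opening: 0.0002
finger_force: 5.6
[345.7, 159.6] 0.092 165.7
[295.5, 194.0] 0.09 -100.9
[322.0, 216.0] 0.046 -46.5
[329.0, 239.1] 0.084 -14.4
```

The force now reads about 12 N at the stop and was held for roughly 0.7 s. The reference at shut is the left ball at (295.5,194.0) and the rear ball at (345.7,159.6). Next I lift over to the grip's left side.

```bash
python3 -m jog '[[-0.1,-0.8,0,0,0,0,0],[0,0,2.7,0,0,0,0],[0,0,2.7,0,0,0,0],[0.5,3,0,0,0,-0.06,0],[0.5,2.9,0,0,0,0,0],[0,0,-2.7,0,0,0,0],[0,0,-2.7,0,0,0,0],[0,0,0,0,0,0,0],[-0.1,-0.4,0,0,0,0,0],[-0.1,-0.4,0,0,0,0,0]]'
python3 - <<'E'
from h import *
ax=np.array([.498,.129])
def p(f,r=.0637,o=.021): return ax+r*np.array([-np.cos(f),-np.sin(f)])+o*np.array([-np.sin(f),np.cos(f)])
F=np.radians(np.arange(-12.5,65,9)); P=[p(f) for f in F]
print("grip",P[0].round(4),(np.diff(P,axis=0)*100).round(2).tolist(),P[-1])
P=[p(f,.057,.018) for f in np.radians(np.arange(-30,70,9))]
print("ball arm",np.round(P,4).tolist(),(np.diff(P,axis=0)*100).round(2).tolist())
E
```

```text
time_s: 17.0
tcp_pos: [0.4412, 0.1672, 0.0818]
eef_rot: [2.443, 1.973, 0.004]
wrist_force: [-0.1, -0.6, 0.4]
opening: -0.0
finger_force: 0.0
grip [0.4404 0.1633] [[-0.47, -0.94], [-0.31, -1.01], [-0.15, -1.04], [0.01, -1.05], [0.18, -1.04], [0.34, -1.0], [0.49, -0.93], [0.63, -0.84]] [0.44757559 0.08477253]
ball arm [[0.4576, 0.1731], [0.4512, 0.1662], [0.446, 0.1585], [0.442, 0.15], [0.4394, 0.1409], [0.4383, 0.1316], [0.4386, 0.1223], [0.4404, 0.1131], [0.4436, 0.1042], [0.4481, 0.096], [0.4539, 0.0886], [0.4608, 0.0822]] [[-0.64, -0.69], [-0.52, -0.78], [-0.4, -0.85], [-0.26, -0.9], [-0.11, -0.93], [0.03, -0.94], [0.18, -0.92], [0.32, -0.88], [0.45, -0.82], [0.58, -0.74], [0.69, -0.64]]
```

```bash
python3 -m jog '[[-0.08,-0.38,0,0,0,0,0],[-0.47,-0.94,0,0,0,0.157,0],[-0.31,-1.01,0,0,0,0.157,0],[-0.15,-1.04,0,0,0,0.157,0],[0.01,-1.05,0,0,0,0.157,0],[0.18,-1.04,0,0,0,0.157,0],[0.34,-1,0,0,0,0.157,0],[0.49,-0.93,0,0,0,0.157,0],[0.63,-0.84,0,0,0,0.157,0],[-0.6,0.3,0,0,0,0,0]]'
python3 - <<'E'
from h import *
t=imaging.read_camera("top")
r=dark(t,285,140,370,260,45,5)[0]
for c,_ in r:
    p=plane("top",c,.09)[:2]-[.498,.129]; print(c,np.hypot(*p).round(3),np.degrees(np.arctan2(-p[1],-p[0])).round(1))
E
```

```text
time_s: 18.25
tcp_pos: [0.4411, 0.0875, 0.0807]
eef_rot: [0.822, 3.031, 0.001]
wrist_force: [-0.2, -0.0, 0.1]
opening: -0.0
finger_force: 0.0
[358.1, 164.3] 0.092 147.9
[300.4, 179.6] 0.09 -122.1
[348.0, 196.0] 0.026 112.0
[333.0, 203.9] 0.011 -54.0
[348.6, 222.1] 0.051 25.6
[316.5, 237.1] 0.09 -31.6
```

```bash
python3 -m jog '[[0,0,2.7,0,0,-0.17,0],[0,0,2.7,0,0,-0.18,0],[0.7,3.2,0,0,0,-0.18,0],[0.7,3.2,0,0,0,-0.18,0],[0.7,3.1,0,0,0,-0.18,0],[0.2,0,0,0,0,-0.18,0],[0,0,-0.8,0,0,-0.18,0],[0,0,-1.2,0,0,-0.17,0],[0,0,-1.7,0,0,-0.17,0],[0,0,-1.7,0,0,0,0]]'
python3 - <<'E'
from h import *
s=status.get_state(); p=s["tcp_pos"][:2]-[.498,.129]
for f in np.radians([-31.6]):
    print("r",p@[-np.cos(f),-np.sin(f)],"off",p@[-np.sin(f),np.cos(f)])
E
```

```text
time_s: 19.55
tcp_pos: [0.4636, 0.1834, 0.0799]
eef_rot: [2.738, 1.54, 0.001]
wrist_force: [0.3, -0.4, -0.3]
opening: -0.0003
finger_force: 0.0
r 0.05782800684845528 off 0.02828376984822358
```

```bash
python3 -m jog '[[-0.26,-0.42,0,0,0,0,0],[-0.26,-0.42,0,0,0,0,0],[-0.64,-0.69,0,0,0,0.157,0],[-0.52,-0.78,0,0,0,0.157,0],[-0.4,-0.85,0,0,0,0.157,0],[-0.26,-0.9,0,0,0,0.157,0],[-0.11,-0.93,0,0,0,0.157,0],[0.03,-0.94,0,0,0,0.157,0],[0.18,-0.92,0,0,0,0.157,0],[0.32,-0.88,0,0,0,0.157,0]]'
```

```text
time_s: 20.8
tcp_pos: [0.4441, 0.1056, 0.081]
eef_rot: [-1.302, -2.858, -0.001]
wrist_force: [-4.1, 1.5, 1.1]
opening: -0.0001
finger_force: 1.8
```

```bash
python3 -m jog '[[0.45,-0.82,0,0,0,0.157,0],[0.58,-0.74,0,0,0,0.157,0],[0,0,0,0,0,0,0],[-0.7,0.4,0,0,0,0,0],[0,0,2.7,0,0,-0.18,0],[0,0,2.7,0,0,-0.18,0],[0.2,2.5,0,0,0,-0.18,0],[0.2,2.5,0,0,0,-0.18,0],[0.2,2.5,0,0,0,-0.18,0],[0.2,0,0,0,0,-0.18,0]]'
python3 - <<'E'
from h import *
t=imaging.read_camera("top")
r=dark(t,285,140,370,260,45,5)[0]
for c,_ in r:
    p=plane("top",c,.09)[:2]-[.498,.129]; print(c,np.hypot(*p).round(3),np.degrees(np.arctan2(-p[1],-p[0])).round(1))
E
```

```text
time_s: 22.05
tcp_pos: [0.4554, 0.171, 0.1346]
eef_rot: [2.289, 2.152, 0.001]
wrist_force: [-0.5, 0.4, -0.4]
opening: 0.0004
finger_force: 0.0
[303.3, 225.5] 0.09 -55.4
```

Run:
```python
from h import *
t=imaging.read_camera("top"); s=imaging.read_camera("scene")
a=np.hstack([cv2.resize(i,None,fx=2,fy=2) for i in(t[130:280,250:450],s[140:290,200:400])])
cv2.imwrite("pics/p6.png",cv2.cvtColor(a,cv2.COLOR_RGB2BGR))
```

```text
(no output)
```

View pics/p6.png

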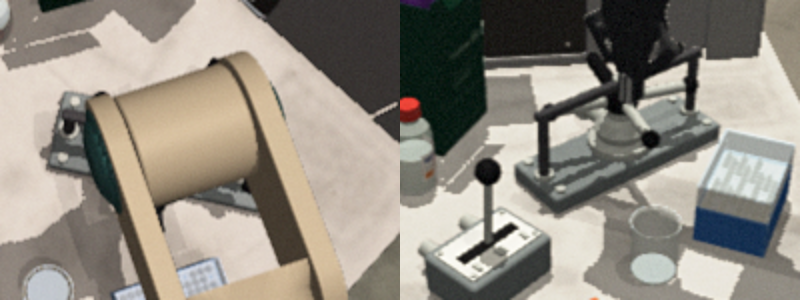

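The first detection, at (303,225), was the arm's own dark parts. In the scene view the real balls are at about (325,209.5) and (345,183).

Run:
```python
from h import *
s=imaging.read_camera("scene")
for c in [(325,209.5),(345,183)]+[q for q,_ in dark(s,255,165,365,230,40,5)[0]]:
    p=plane("scene",c,.09)[:2]-[.498,.129]; print(c,np.hypot(*p).round(3),np.degrees(np.arctan2(-p[1],-p[0])).round(1))
```

```text
(325, 209.5) 0.088 -30.7
(345, 183) 0.09 58.0
[259.7, 165.9] 0.168 178.2
[299.1, 173.4] 0.078 148.5
[319.4, 172.1] 0.084 111.5
[345.0, 182.0] 0.092 60.6
[306.7, 189.7] 0.009 -135.5
[324.7, 209.4] 0.087 -31.0
```

```bash
python3 -m jog '[[0.5,0.6,0,0,0,-0.16,0],[0.4,0.6,0,0,0,-0.16,0],[0,0,0,0,0,-0.16,0],[0,0,-2.7,0,0,0,0],[0,0,-2.7,0,0,0,0],[0,0,0,0,0,0,0],[-0.26,-0.42,0,0,0,0,0],[-0.26,-0.42,0,0,0,0,0],[-0.32,-0.35,0,0,0,0.08,0],[-0.32,-0.35,0,0,0,0.08,0]]'
python3 - <<'E'
from h import *
s=imaging.read_camera("scene")
for c in [q for q,_ in dark(s,285,165,365,240,40,5)[0]]:
    p=plane("scene",c,.09)[:2]-[.498,.129]; print(c,np.hypot(*p).round(3),np.degrees(np.arctan2(-p[1],-p[0])).round(1))
E
```

```text
time_s: 23.5
tcp_pos: [0.4539, 0.1661, 0.0818]
eef_rot: [-2.595, -1.771, -0.005]
wrist_force: [0.8, 3.5, 0.6]
opening: -0.0
finger_force: 1.5
[313.4, 180.8] 0.04 116.6
[343.6, 179.5] 0.095 67.6
[329.9, 207.9] 0.087 -22.1
```

```bash
python3 -m jog '[[-0.25,-0.4,0,0,0,0.08,0],[-0.23,-0.4,0,0,0,0.08,0],[0,0,0,0,0,0,0],[0,0,0,0,0,0,0],[0.2,0.8,0,0,0,0,0],[0,0,0,0,0,0,0],[0,0,2.7,0,0,0,0],[0,0,2.7,0,0,0,0],[0,0,3,0,0,0,0],[0,6,3,0,0,0,0]]'
python3 - <<'E'
from h import *
for n in("scene","top"):
  s=imaging.read_camera(n); b=(285,165,365,240) if n=="scene" else (285,140,395,260)
  for c in [q for q,_ in dark(s,*b,40,5)[0]]:
    p=plane(n,c,.09)[:2]-[.498,.129]; print(n,c,np.hypot(*p).round(3),np.degrees(np.arctan2(-p[1],-p[0])).round(1))
E
```

```text
time_s: 24.8
tcp_pos: [0.4512, 0.2202, 0.1934]
eef_rot: [2.452, 1.962, 0.0]
wrist_force: [0.9, -0.1, 0.9]
opening: 0.0002
finger_force: 0.0
scene [307.0, 170.1] 0.09 132.7
scene [291.9, 176.4] 0.074 165.8
scene [310.4, 188.4] 0.005 127.8
scene [335.4, 205.8] 0.087 -11.8
top [385.4, 214.2] 0.106 72.6
top [329.9, 242.3] 0.09 -12.3
```

The front ball is at −12.3°, matching the shut reference of −12.5°, so the handwheel is at about 3.14 rad. Next is the selector.

```bash
python3 -m jog '[[1,4.4,0,0,0,0.1,0],[0.9,4.4,0,0,0,0.1,0],[0,0,0,0,0,0,0],[0,0,-3.5,0,0,0,0],[0,0,-3.5,0,0,0,0],[0,0,0,0,0,0,0],[0,0.8,0,0,0,0,0],[0,0.8,0,0,0,0,0],[0,0.8,0,0,0,0,0],[0,0,0,0,0,0,0]]'
```

```text
time_s: 26.15
tcp_pos: [0.4696, 0.3344, 0.1227]
eef_rot: [2.238, 2.204, 0.001]
wrist_force: [-0.4, 0.4, -0.1]
opening: -0.0001
finger_force: 0.0
```

```bash
python3 -m jog '[[0,1,0,0,0,0,0],[0,1,0,0,0,0,0],[0,0.8,0,0,0,0,0],[0,0.8,0,0,0,0,0],[0,0.8,0,0,0,0,0],[0,0.8,0,0,0,0,0],[0,0.8,0,0,0,0,0],[0,0.8,0,0,0,0,0],[0,0.8,0,0,0,0,0],[0,0.2,0,0,0,0,0]]'
python3 - <<'E'
from h import *
s=imaging.read_camera("scene")
for c,b in dark(s,205,205,260,250,40,5)[0]:
    o,d=ray("scene",c); p=o+d*(.4705-o[0])/d[0]; print(c,b,p.round(4), np.arctan2(p[1]-.390,p[2]-.05))
E
```

```text
time_s: 27.4
tcp_pos: [0.4693, 0.4121, 0.1221]
eef_rot: [-2.238, -2.204, 0.001]
wrist_force: [-1.2, -1.7, -1.0]
opening: 0.0
finger_force: 0.9
[235.2, 218.5] [8, 0, 44, 40, 872] [0.4705 0.412  0.1783] 0.17014347621077508
[226.2, 241.0] [15, 30, 14, 13, 140] [0.4705 0.4405 0.1397] 0.5129916212815598
```

```bash
python3 -m jog '[[0,0.15,0,0,0,0,0],[0,0.15,0,0,0,0,0],[0,0,0,0,0,0,0],[0,-1,0,0,0,0,0],[0,-1.5,0,0,0,0,0],[0,-1.5,3,0,0,0,0],[0,0,5,0,0,0,0],[-0.8,-6,2,0,0,0,0],[-0.8,-6,0,0,0,0,0],[-0.8,-6,0,0,0,0,0]]'
```

```text
time_s: 28.7
tcp_pos: [0.4451, 0.1934, 0.2223]
eef_rot: [2.239, 2.203, 0.002]
wrist_force: [0.9, -0.3, 0.0]
opening: -0.0002
finger_force: 0.0
```

```bash
python3 -m jog '[[-0.8,-6,0,0,0,0,0],[-0.8,-6,0,0,0,0,0],[-0.8,-6,0,0,0,0,0],[-0.8,-6,0,0,0,0,0],[-0.8,-6,0,0,0,0,0],[0,-3,0,0,0,0,0],[0,0,0,0,0,0,0],[0,0,0,0,0,0,0],[0,0,0,0,0,0,0],[0,0,0,0,0,0,0]]'
python3 - <<'E'
from h import *
s=imaging.read_camera("scene");t=imaging.read_camera("top")
k=dark(t,185,190,260,240,45,5)[0];print(k)
for c,b in dark(s,205,205,260,260,40,5)[0]:
    o,d=ray("scene",c); p=o+d*(.4705-o[0])/d[0]; print(c,b,p.round(4), np.arctan2(p[1]-.390,p[2]-.05))
for c in [q for q,_ in dark(t,285,140,395,260,45,5)[0]]:
    p=plane("top",c,.09)[:2]-[.498,.129]; print(c,np.hypot(*p).round(3),np.degrees(np.arctan2(-p[1],-p[0])).round(1))
a=np.hstack([cv2.resize(i,None,fx=1.7,fy=1.7) for i in(t[110:330,180:410],s[110:330,150:380])])
cv2.imwrite("pics/p7.png",cv2.cvtColor(a,cv2.COLOR_RGB2BGR))
E
```

```text
time_s: 29.95
tcp_pos: [0.4058, -0.1335, 0.2219]
eef_rot: [2.237, 2.205, 0.0]
wrist_force: [-0.3, -0.3, 0.1]
opening: -0.0
finger_force: 0.0
[([188.7, 213.3], [0, 18, 9, 12, 96]), ([224.2, 218.5], [31, 26, 17, 6, 81])]
[222.5, 209.5] [12, 0, 15, 13, 127] [0.4705 0.4433 0.2171] 0.3085759106065783
[224.8, 242.3] [14, 31, 12, 13, 125] [0.4705 0.4445 0.1389] 0.5498532605732467
[342.6, 171.2] 0.066 167.0
[295.2, 194.2] 0.09 -100.6
[334.7, 205.2] 0.011 -30.4
[385.4, 214.2] 0.106 72.6
[330.0, 242.2] 0.09 -12.2
```

View pics/p7.png

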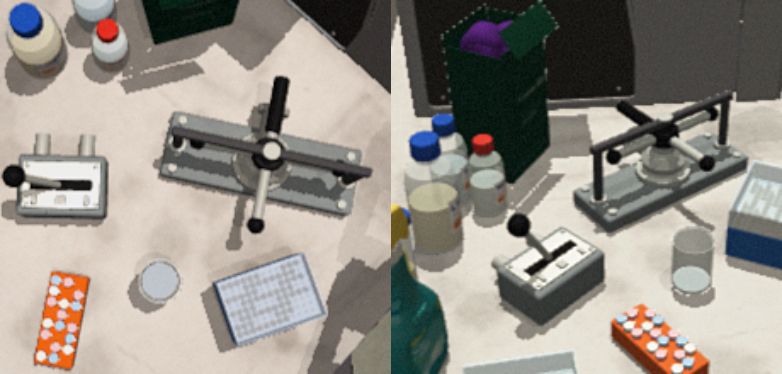

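The final picture shows the lever well over to the left, with its knob at top-view (187,213), about 0.55 rad. The grip points straight to the rear. The left ball at (295.2,194.2) matches the shut reference, so the wheel is half a turn open. The bystanders stand where they were and the arm is clear, so I'm handing in.

```bash
python3 -c "
from station import order
print(order.finish_job())"
```

```text
the job is handed in; nothing more can be done
None
```

The job is handed in at about 30 s of the 72 s allowed: the selector was set to off first, the wheel was shut and held at its stop with about 12 N, then opened half a turn (about 3.14 rad), and the lever was pushed left (about 0.55 rad), with the bystanders in view unmoved; the hand-in gave no verdict.

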